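# Gauge the thickest blank on the print bed

## Robot

A 6-joint arm with a two-finger parallel gripper is mounted at the origin on the work surface. World frame = base frame: x ahead of the robot, y to its left, z up, the work surface at z = 0. Lengths are in m, angles in rad, forces in N, time in s.
With the tool pointing down it reaches from about 0.4 to 0.825 m from the base axis. Payload 7 kg.
Tool frame: the origin (TCP) lies midway between the tips of the shut fingers; the grasp point (between the pads) lies 19 mm behind it; z points along the fingers, x is the direction in which the jaws open and shut, and the axes are right-handed (so a half turn about z gives the same grasp; the last joint's range is limited). The gripper opens to 88 mm and grips with 3 to 60 N. Pads are 19 mm wide; open, the fingers measure 130 mm over their backs; the gripper's body (78 mm by 193 mm) begins 47 mm behind the grasp point.
Start: joints at [1.614, 0.359, 0.012, 0, -1.224, -0.288], TCP at [0.164, 0.655, 0.227] pointing down, gripper open.
Joint ranges: [-3.07, 3.07], [-1.43, 2.12], [-1.02, 1.25], [-3.03, 1.67], [-3.05, -0], [-3.03, 3.03]. Speed limits (rad/s): [2.39, 2.39, 3.01, 3.14, 3.14, 3.14].

## Interface

Orientations are given as [roll, pitch, yaw] about the fixed x, y, z axes, in that order (R = Rz(yaw) Ry(pitch) Rx(roll)).
In Python, from station import status, eyes, workorder gives the robot as it stands.
- The arm moves only by the shell command python3 -m jog 'ROWS' [OPENING] [FORCE]. ROWS is JSON, a list of rows, each a list of 6 numbers: the shift along the world's x, y, z in mm, then the turn, a rotation vector about the world's x, y, z in rad. A call has 1 to 12 rows; each row shifts and turns the pose as measured when the row begins; what a row does not reach is not made up. A row lasts 1/10 s, in which the tool goes at most 50 mm and 8.59 degrees, less where a joint would pass 70% of its speed; a pose out of reach is approached as far as the arm can. A call with a gripper value outside its range is refused whole. OPENING is the opening, from 0 (shut) to 1 (fully open), set as the call begins (- or left out, the last holds). The fingers move at their own pace and stop on an object; FORCE is the grip in N (left out, the last holds). Time passes only in rows, so rows that do not move let the fingers close. It gives the time, the measured TCP pose, the force and the opening at its end, in the units of the state.
- status.get_state(): the state, without advancing time (a new reading comes with each control period).
- eyes.grab_frame(name): name is "scene" or "top" or "wrist"; returns the picture (480x640x3 uint8, blue, green, red); there is no depth.
- eyes.calibration(name): a dict with "camera_matrix" (3x3 intrinsics, pixels), "cam_to_world" (4x4, takes a point from camera to world coordinates); the wrist camera has in their place "hand_eye" (4x4, takes a point from camera to tool coordinates, whose origin is the TCP and whose axes are the tool frame's). Camera axes: x right, y up, looking along -z (the intrinsics and any distortion apply to the point x, -y, -z); pixel columns grow to the right and rows downward; lengths in m; the calibration is good to about 2 mm. A picture is of the moment at which its call begins: read the wrist's pose just before it. calibration takes no time and is no camera call.
- workorder.job_done(): hands the job in, once; it reports no verdict.
The state is a dict: "t": time; "q": joint angles; "qd": joint speeds; "joint_efforts": joint torques, N m; "eef_pos": TCP position; "ee_rot": TCP orientation; "force": force on the tool from outside, world axes, zero at the start; "moment": the same for the moment, N m; "width": finger opening in m.
Only numpy, scipy, OpenCV 4.12 (cv2) and the standard library are available. Lean on these libraries where they do the work, as an engineer would, in place of code of your own. Each camera call takes 0.05 s, during which the arm holds its last target. There are 200 camera calls.

## Task

Before the print head height is set, the thickest blank on the print bed has to be measured. Pick up the bridge-shaped height gauge and lower it gently over the square wooden block on the dark bed plate, so that its two legs stand on the bed on either side of the block and its sprung foot rests near the middle of the block's top. Do not shove the block away; let go and leave the gauge standing there upright, showing the block's height.

Things in the scene. Friction and masses are not known exactly. Their poses are not given: they have to be found in the camera images.
- gauge: Loose bridge gauge, 0.46 kg, z up; origin at mid-footprint, under its legs. In mm: legs 14 (x) x 50 (y) x 64 high, centred at x = +-58: gap 102, length 130. Crossbar 30 wide on top, to z = 76. Grip the grey housing on its middle, 40 (x) x 30 (y), z = 76 to 132, pinched across y from above at z about 110. Scale and brass pointer on its x faces. Starts right of the bed. Any yaw will do over the block.
- foot (a joint): The gauge's reading, m: how far its foot is pushed up. 0 with the foot level with the legs' undersides (in the air or on a flat surface); with both legs on the bed and the foot on a part it equals the part's height. Travel 0 to 0.045; foot 40 g, spring 0.5 N at 0, 1.1 N at 0.030.
- foot_tip (a point): Centre of the underside of the gauge's foot, a steel disc of 24 mm diameter on a stem midway between the legs. At the gauge's origin at reading 0; it rises along the gauge's z as the foot is pushed up.
- block: Loose pale wooden block, square, 42 x 42 x 30 mm high, 32-63 g; origin at centre of underside, z up. It lies on the bed: a dark fixed steel plate 240 x 440 mm, 12 mm thick, long side roughly along y. A thin strip (120 x 30 x 8 mm) and a round rod (100 long, 18 mm thick) also lie on the bed in changing places, but it is clear within 75 mm of the block's centre. A round disc is a bystander.
Mind the look-alikes: they are no part of the job. There is more than one size of the gauge; the job needs the larger.

How it is judged:
At the end, for the whole second after the job is handed in: The gauge stands upright (within about 6 degrees), released and at rest, its foot within 15 mm of the block's centre seen from above and its joint reading the block's height, 26 to 34 mm; the block lies within 20 mm of where it was (value of joint foot between 0.026 and 0.034 m and horizontal distance between foot_tip and block below 0.015 m and angle between gauge's own z axis and vertical below 0.1 rad and distance of block from where it was at the start of the episode below 0.02 m and linear speed of gauge below 0.02 m/s); the robot touches nothing.
It fails at once if the block is struck or pressed hard by the gauge (over 20 N) (contact force between block and gauge above 20 N).
It fails at once if the gauge is dropped or rammed down at the block (over 0.5 m/s close above it) (horizontal distance between foot_tip and block below 0.04 m and z of gauge in the frame of block below 0.06 m and linear speed of gauge above 0.5 m/s).
It also fails if it takes over 40 s, if anything falls off the work surface, if the arm or the gripper's body presses on something with over 40 N, if the wrist force passes 120 N, or if a joint passes its speed limit or range.

## Working session

There is one attempt and no reset: what is moved stays moved. The work goes in short steps, Python scripts to look and compute and a shell command to move; the robot and the scene stay as the last step left them, time stands still between calls to the robot, and variables do not carry over. Pictures are saved under pics/ and viewed, about 8 in all and at most 12, crops included, and the job is handed in when it is done.

```bash
mkdir -p pics
cat > h.py <<'E'
import numpy as np,cv2
from station import status,eyes,workorder
from scipy.spatial.transform import Rotation as R
def c2w(n):
    c=eyes.calibration(n)
    if n!='wrist': return np.array(c['camera_matrix']),np.array(c['cam_to_world']),c
    s=status.get_state();T=np.eye(4);T[:3,:3]=R.from_euler('xyz',s['ee_rot']).as_matrix();T[:3,3]=s['eef_pos']
    return np.array(c['camera_matrix']),T@np.array(c['hand_eye']),c
def p2w(n,u,v,z,T=None):
    K,T0,c=c2w(n); T=T0 if T is None else T
    d=np.array(c.get('distortion',np.zeros(5)),float)
    x,y=cv2.undistortPoints(np.array([[[u,v]]],float),K,d)[0,0]
    r=T[:3,:3]@[x,-y,-1];o=T[:3,3]
    return np.round(o+r*(z-o[2])/r[2],4)
E
python3 - <<'E'
from h import *
print(status.get_state())
for n in('top','scene'):
    print({k:np.round(v,4).tolist() if not isinstance(v,str) else v for k,v in eyes.calibration(n).items()})
    cv2.imwrite(f'pics/{n}1.png',eyes.grab_frame(n))
print(eyes.calibration('wrist'))
E
```

```text
{'t': 0.0, 'q': array([ 1.61410876e+00,  3.59373852e-01,  1.10634322e-02, -3.75644965e-04,
       -1.22410924e+00, -2.88074310e-01]), 'qd': array([ 2.69495024e-04, -6.84604630e-04, -2.89755180e-04, -5.32034286e-04,
        2.41692116e-05,  1.17904324e-03]), 'joint_efforts': array([ 3.23603099e-04, -5.82720530e+01,  2.93052185e+01,  6.99720025e+00,
        7.01768513e-03, -1.64316734e-04]), 'eef_pos': array([0.16348535, 0.65439093, 0.22562852]), 'ee_rot': array([-3.14146999e+00, -1.65677857e-03, -1.81568623e+00]), 'force': array([-0.5790431 , -0.92070802,  0.57793032]), 'moment': array([ 0.00939841,  0.01698987, -0.00816751]), 'width': 0.08745228223673088}
{'camera_matrix': [[546.4369, 0.0, 303.9652], [0.0, 546.4369, 242.4179], [0.0, 0.0, 1.0]], 'cam_to_world': [[0.0002, 0.9901, -0.14, 0.264], [-1.0, 0.0004, 0.0012, -0.0339], [0.0013, 0.14, 0.9901, 1.035], [0.0, 0.0, 0.0, 1.0]]}
{'camera_matrix': [[607.9616, 0.0, 327.6686], [0.0, 607.9616, 235.6085], [0.0, 0.0, 1.0]], 'cam_to_world': [[0.0038, -0.7637, 0.6456, 1.2286], [0.9999, -0.0077, -0.0151, -0.0177], [0.0165, 0.6456, 0.7635, 0.9794], [0.0, 0.0, 0.0, 1.0]]}
{'camera_matrix': array([[348.76987789,   0.        , 317.22769787],
       [  0.        , 348.76987789, 236.20476275],
       [  0.        ,   0.        ,   1.        ]]), 'hand_eye': array([[ 9.99999623e-01, -1.68491280e-04,  8.52312005e-04,
        -4.60279284e-04],
       [ 7.41845689e-05, -9.60872374e-01, -2.76991473e-01,
        -7.38467289e-02],
       [ 8.65633707e-04,  2.76991431e-01, -9.60871999e-01,
        -1.57783474e-01],
       [ 0.00000000e+00,  0.00000000e+00,  0.00000000e+00,
         1.00000000e+00]])}
```

View pics/top1.png

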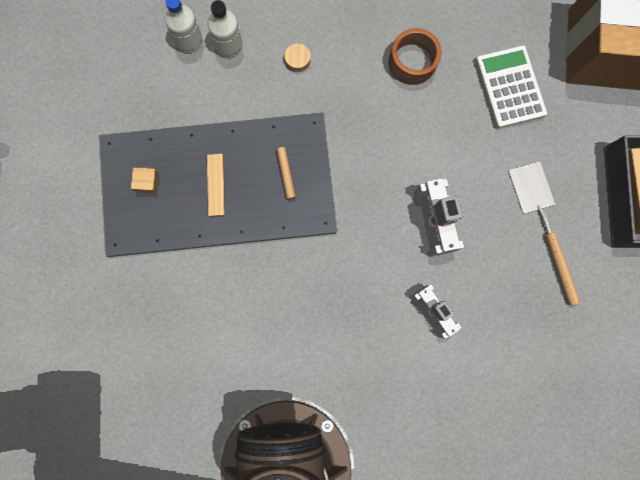

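View pics/scene1.png

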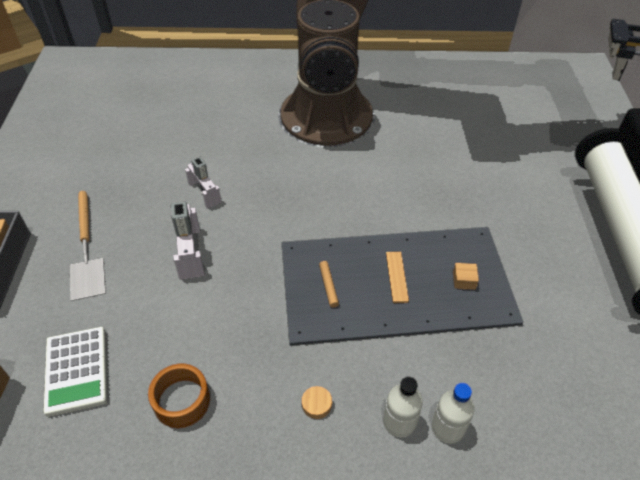

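The top view shows the larger gauge near px (442,216), the smaller one at (438,312), and the block at (144,180). I'll enlarge crops of the gauge and the block.

Run:
```python
from h import *
a=cv2.imread('pics/top1.png')
g=cv2.resize(a[170:265,400:480],None,fx=6,fy=6,interpolation=2)
b=cv2.resize(a[155:205,120:170],None,fx=6,fy=6,interpolation=2)
o=np.zeros((570,790,3),np.uint8);o[:570,:480]=g;o[:300,490:790]=b
cv2.imwrite('pics/c1.png',o)
```

```text
(no output)
```

View pics/c1.png

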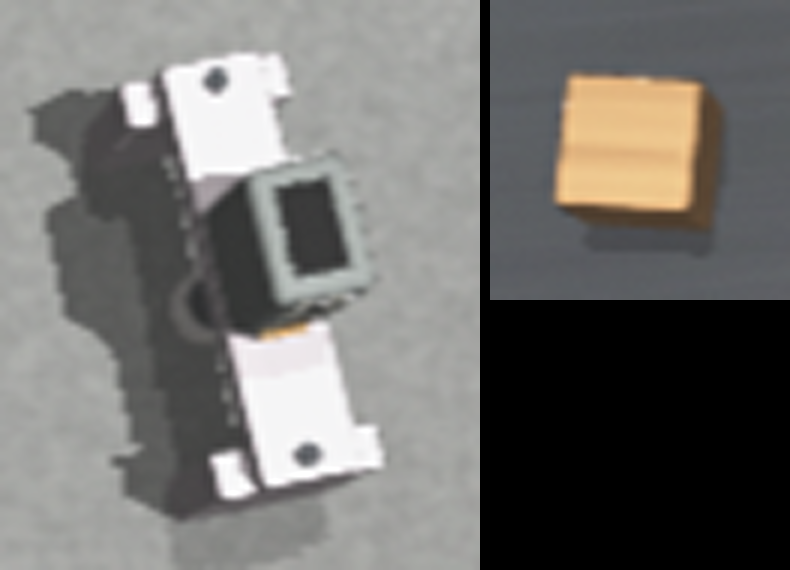

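Run:
```python
from h import *
def g(U,V,z): return p2w('top',400+(U+.5)/6-.5,170+(V+.5)/6-.5,z)
def b(U,V,z): return p2w('top',120+(U-490+.5)/6-.5,155+(V+.5)/6-.5,z)
s=[g(216,80,.076),g(307,454,.076)];print(s,(s[0]+s[1])/2,np.arctan2(*(s[0]-s[1])[[1,0]]))
c=[g(*p,.132) for p in((250,172),(338,153),(372,282),(280,306))];print(np.array(c),np.mean(c,0))
for i in range(4):print(np.linalg.norm(c[i]-c[i-1]))
k=[b(*p,.042) for p in((568,75),(703,82),(690,210),(556,203))];print(np.array(k),np.mean(k,0))
for i in range(4):d=k[i]-k[i-1];print(np.linalg.norm(d),np.arctan2(d[1],d[0]))
# bed corners
for p in((100,135),(323,114),(336,233),(107,255)):print(p2w('top',*p,.012))
```

```text
[array([ 0.5079, -0.2721,  0.076 ]), array([ 0.3947, -0.2952,  0.076 ])] [ 0.4513  -0.28365  0.076  ] 0.20129980074890264
[[ 0.4671 -0.2669  0.132 ]
 [ 0.4726 -0.2919  0.132 ]
 [ 0.4357 -0.2999  0.132 ]
 [ 0.4288 -0.2739  0.132 ]] [ 0.45105 -0.28315  0.132  ]
0.038934432062122076
0.025597851472340376
0.03775725095925289
0.026900000000000014
[[0.5467 0.2855 0.042 ]
 [0.5444 0.2434 0.042 ]
 [0.5036 0.2458 0.042 ]
 [0.5058 0.2875 0.042 ]] [0.525125 0.26555  0.042   ]
0.04094887055829495 -0.048860835187054794
0.04216277979450593 -1.6253739008445771
0.04087052727822331 3.082836830874071
0.04175799324680245 1.5180873998605169
[0.6194 0.3613 0.012 ]
[ 0.6623 -0.0724  0.012 ]
[ 0.4267 -0.0959  0.012 ]
[0.3846 0.3358 0.012 ]
```

```bash
python3 -m jog '[[34,-30,4,0,0,-0.14],[34,-30,4,0,0,-0.14],[34,-30,4,0,0,-0.14],[34,-30,4,0,0,-0.14],[34,-30,4,0,0,-0.14],[34,-30,4,0,0,-0.14],[34,-30,4,0,0,-0.14],[34,-30,4,0,0,-0.14],[30,-36,0,0,0,-0.14],[30,-36,0,0,0,-0.14],[0,-48,0,0,0,-0.14],[0,-48,0,0,0,-0.14]]' 1
```

```text
t: 1.3
eef_pos: [0.503, 0.2324, 0.251]
ee_rot: [-3.135, -0.01, 2.729]
force: [0.5, 0.2, -0.3]
width: 0.0875
```

```bash
python3 -m jog '[[-4,-47,0,0,0,-0.09],[-4,-47,0,0,0,-0.09],[-4,-47,0,0,0,-0.09],[-4,-47,0,0,0,-0.09],[-4,-47,0,0,0,-0.09],[-4,-47,0,0,0,-0.09],[-4,-47,0,0,0,-0.09],[-4,-47,0,0,0,-0.09],[-4,-47,0,0,0,-0.09],[-4,-47,0,0,0,-0.09],[-4,-40,0,0,0,-0.06],[0,0,0,0,0,0]]'
python3 - <<'E'
from h import *
s=status.get_state();print(s['eef_pos'],s['ee_rot'],s['q'])
cv2.imwrite('pics/w1.png',eyes.grab_frame('wrist'))
E
```

```text
t: 2.5
eef_pos: [0.4499, -0.3027, 0.2485]
ee_rot: [-3.132, -0.011, 1.719]
force: [0.4, 0.3, 0.1]
width: 0.0877
[ 0.44994158 -0.30270505  0.24848574] [-3.13240186 -0.01141658  1.71904015] [-0.23602966  0.13532116 -0.23330663 -0.00761491 -1.21497871 -1.18377195]
```

View pics/w1.png

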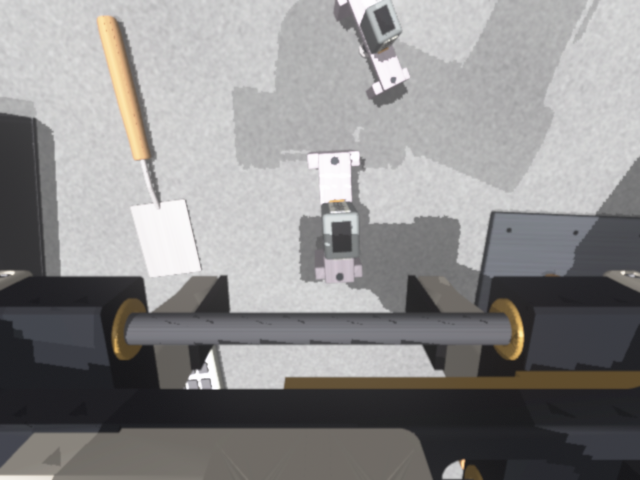

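Wrist view: the large gauge is centred near (340,230), with crossbar screws at (335,160) and (340,277) and the housing top around (341,236). The small gauge is at the top, near (380,20).

Run:
```python
from h import *
a=p2w('wrist',335,160,.076);b=p2w('wrist',340,277,.076);d=b-a
print(a,b,(a+b)/2,np.arctan2(d[1],d[0]),np.linalg.norm(d)); print(p2w('wrist',341,237,.132))
im=cv2.imread('pics/w1.png');cv2.imwrite('pics/c2.png',cv2.resize(im[140:295,290:390],None,fx=4,fy=4,interpolation=2)[:600])
```

```text
[ 0.3926 -0.29    0.076 ] [ 0.507  -0.2659  0.076 ] [ 0.4498  -0.27795  0.076  ] 0.20762838502474124 0.11691094901676231
[ 0.4502 -0.279   0.132 ]
```

View pics/c2.png

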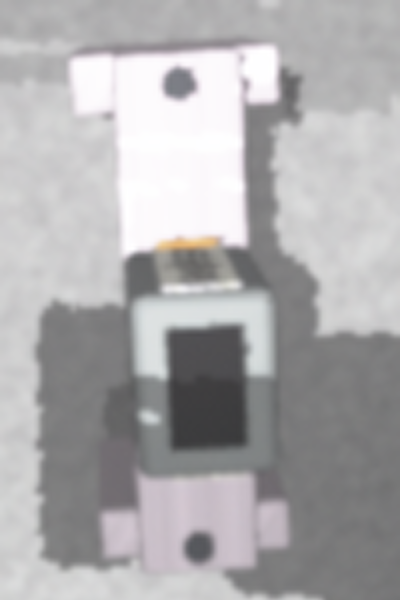

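```bash
cat >> h.py <<'E'
def delta(p,yaw):
    s=status.get_state();c=R.from_euler('xyz',s['ee_rot']);t=R.from_euler('xyz',[np.pi,0,yaw])
    print('d mm',np.round((np.array(p)-s['eef_pos'])*1000,1),'rv',np.round((t*c.inv()).as_rotvec(),4),'F',np.round(s['force'],1),'M',np.round(s['moment'],2),'w',s['width'],'t',s['t'])
E
python3 -c "
from h import *
delta([.450,-.281,.091],1.775)"
```

```text
d mm [-1.000e-01  2.010e+01 -1.574e+02] rv [-0.0102 -0.011   0.054 ] F [ 0.9  0.3 -0.3] M [ 0.05 -0.2  -0.03] w 0.0876963657286075 t 2.55
```

```bash
python3 -m jog '[[0,10,-20,-0.01,-0.011,0.027],[0,10,-25,0,0,0.027],[0,0,-25,0,0,0],[0,0,-25,0,0,0],[0,0,0,0,0,0]]' && python3 -c "
from h import *
delta([.450,-.281,.091],1.775)"
```

```text
t: 3.05
eef_pos: [0.4497, -0.2772, 0.1508]
ee_rot: [3.139, -0.0, 1.781]
force: [-0.6, 0.6, -0.3]
width: 0.0876
d mm [  0.3  -3.8 -59.8] rv [-0.0008  0.002  -0.0056] F [-0.6  0.6 -0.3] M [ 0.17 -0.04 -0.03] w 0.08758336268734733 t 3.05
```

```bash
python3 -m jog '[[0,-4,-20,0,0,-0.005],[0,0,-20,0,0,0],[0,0,-15,0,0,0],[0,0,-4,0,0,0],[0,0,0,0,0,0]]' && python3 -c "
from h import *
delta([.450,-.281,.091],1.775)"
python3 -m jog '[[0,0,0,0,0,0],[0,0,0,0,0,0],[0,0,0,0,0,0],[0,0,0,0,0,0],[0,0,0,0,0,0],[0,0,0,0,0,0],[0,0,0,0,0,0],[0,0,0,0,0,0]]' 0.2 30; python3 -c "
from h import *
delta([.450,-.281,.091],1.775)"
```

```text
t: 3.55
eef_pos: [0.4535, -0.279, 0.0958]
ee_rot: [3.135, 0.003, 1.783]
force: [0.6, -0.2, 0.6]
width: 0.0875
d mm [-3.5 -2.  -4.8] rv [ 0.0015  0.007  -0.0082] F [ 0.6 -0.2  0.6] M [ 0.03 -0.16 -0.04] w 0.08753073335036296 t 3.55
t: 4.35
eef_pos: [0.456, -0.2793, 0.1002]
ee_rot: [3.13, 0.006, 1.785]
force: [0.1, -0.1, -2.9]
width: 0.0298
d mm [-6.  -1.7 -9.2] rv [ 0.0034  0.0129 -0.0096] F [ 0.1 -0.1 -2.9] M [ 0.55 -0.25  0.14] w 0.029828462794840697 t 4.35
```

```bash
python3 -m jog '[[0,0,5,0,0,0],[0,0,15,0,0,0],[0,0,30,0,0,0],[0,0,30,0,0,0],[0,0,20,0,0,0]]' - 50 && python3 -c "
from h import *
delta([.531,.265,.20],1.78)
cv2.imwrite('pics/s2.png',eyes.grab_frame('scene')[100:330,120:360].repeat(2,0).repeat(2,1))"
```

```text
t: 4.85
eef_pos: [0.4497, -0.277, 0.1973]
ee_rot: [-3.14, -0.003, 1.782]
force: [-0.3, -0.7, -5.4]
width: 0.0299
d mm [ 81.3 542.    2.7] rv [-0.0027 -0.0023 -0.0021] F [-0.3 -0.7 -5.4] M [ 0.02 -0.36  0.04] w 0.029868459378788185 t 4.85
```

View pics/s2.png

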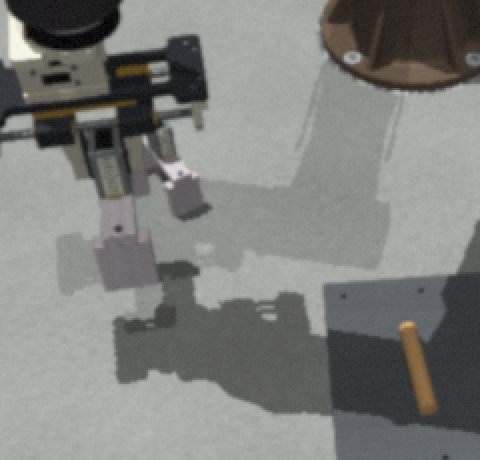

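```bash
python3 -m jog '[[4,25,3,0,0,0],[7,45,3,0,0,0],[7,48,3,0,0,0],[7,48,3,0,0,0],[7,48,3,0,0,0],[7,48,0,0,0,0],[7,48,0,0,0,0],[7,48,0,0,0,0],[7,48,0,0,0,0],[7,48,0,0,0,0],[6,40,0,0,0,0],[3,20,0,0,0,0]]' && python3 -m jog '[[0,10,0,0,0,0],[0,0,0,0,0,0]]' && python3 -c "
from h import *
delta([.531,.265,.20],1.78)
cv2.imwrite('pics/t3.png',eyes.grab_frame('top')[100:280,60:260].repeat(3,0).repeat(3,1))
cv2.imwrite('pics/w3.png',eyes.grab_frame('wrist'))"
```

```text
t: 6.1
eef_pos: [0.5184, 0.2526, 0.2072]
ee_rot: [-3.132, -0.003, 1.774]
force: [-0.5, -0.9, -5.2]
width: 0.0296
t: 6.3
eef_pos: [0.5173, 0.265, 0.2045]
ee_rot: [-3.128, -0.002, 1.776]
force: [0.3, -0.5, -4.5]
width: 0.0296
d mm [13.7  0.  -4.5] rv [ 0.0012 -0.0134  0.004 ] F [ 0.3 -0.5 -4.5] M [-0.02 -0.24  0.02] w 0.029647045233138204 t 6.3
```

View pics/w3.png

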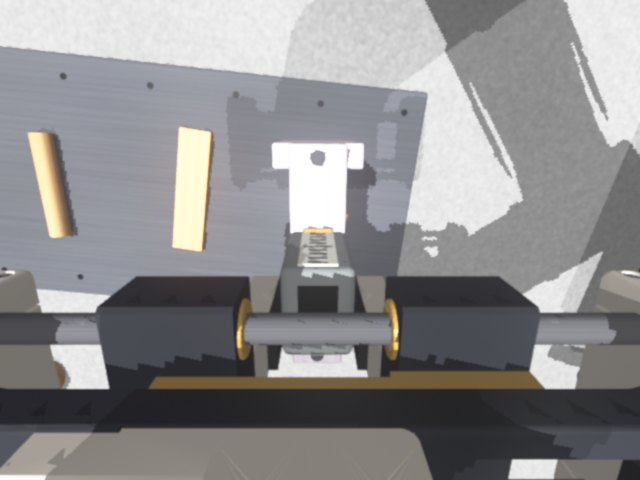

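The gauge hangs straight in the grip, with screws at (318,157) and (317,356). The block is hidden behind the housing.

Run:
```python
from h import *
s=status.get_state();print(s['eef_pos'])
for z in(.17,.175,.18,.185):
    a=p2w('wrist',318,157,z);b=p2w('wrist',317,356,z);print(z,np.linalg.norm(a-b),(a+b)/2)
print('block scene',p2w('scene',466.5,270.5,.042),'block px', )
im=cv2.imread('pics/scene1.png')[250:305,440:495];im=cv2.resize(im,None,fx=8,fy=8,interpolation=2)
t=cv2.imread('pics/t3.png')[:,:350]
o=np.zeros((540,800,3),np.uint8);o[:440,:440]=im;o[:540,445:795]=t
cv2.imwrite('pics/c4.png',o)
```

```text
[0.5172825  0.26341042 0.20484282]
0.17 0.12355347020622286 [0.51415 0.26395 0.17   ]
0.175 0.12029804653443049 [0.51235 0.26355 0.175  ]
0.18 0.11712079234704652 [0.5106 0.2632 0.18  ]
0.185 0.11396337130850417 [0.50875 0.2628  0.185  ]
block scene [0.5217 0.2692 0.042 ] block px
```

View pics/c4.png

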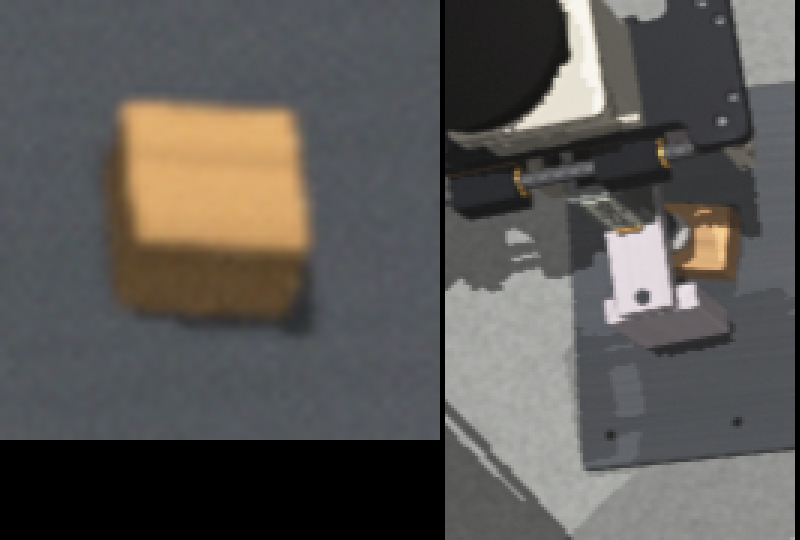

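```bash
python3 -m jog '[[12,4,-3,0.001,-0.013,0.004],[0,0,-15,0,0,0],[0,0,-15,0,0,0],[0,0,0,0,0,0]]'
python3 - <<'E'
from h import *
delta([.5295,.2675,.17],1.78)
cv2.imwrite('pics/w5.png',eyes.grab_frame('wrist'))
t=eyes.grab_frame('top')[135:225,100:190]
s=eyes.grab_frame('scene')[200:320,400:520]
o=np.zeros((480,800,3),np.uint8);o[:400,:400]=cv2.resize(t,(400,400));o[:400,400:]=cv2.resize(s,(400,400));cv2.imwrite('pics/c5.png',o)
E
```

```text
t: 6.8
eef_pos: [0.5315, 0.2632, 0.1718]
ee_rot: [3.139, -0.0, 1.775]
force: [-0.5, -0.6, -5.3]
width: 0.0293
d mm [-2.   4.3 -1.8] rv [-0.0006  0.0029  0.0051] F [-0.5 -0.6 -5.3] M [-0.07  0.    0.05] w 0.02933313625413898 t 6.8
```

View pics/c5.png

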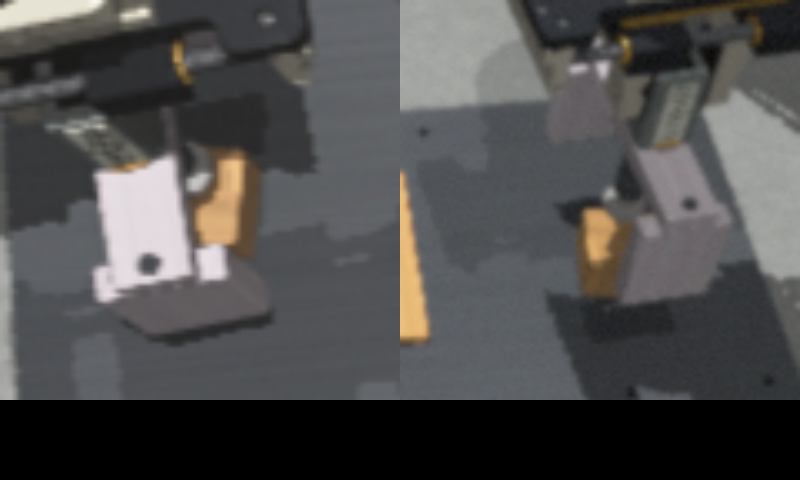

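```bash
python3 -m jog '[[-1,4,-10,0,0.002,0.004],[0,0,-8,0,0,0],[0,0,-6,0,0,0],[0,0,-5,0,0,0],[0,0,-5,0,0,0]]'
python3 - <<'E'
from h import *
delta([.5295,.2675,.112],1.78)
w=cv2.resize(eyes.grab_frame('wrist')[100:400,200:500],(400,400))
t=eyes.grab_frame('top')[135:225,100:190]
s=eyes.grab_frame('scene')[200:320,400:520]
o=np.zeros((480,800,3),np.uint8);o[:400,:400]=cv2.resize(t,(400,400));o[:400,400:]=cv2.resize(s,(400,400));cv2.imwrite('pics/c6.png',o)
E
```

```text
t: 7.45
eef_pos: [0.5328, 0.2695, 0.1403]
ee_rot: [3.133, -0.004, 1.78]
force: [-0.1, -0.4, -3.6]
width: 0.0299
d mm [ -3.3  -2.  -28.3] rv [-0.0056  0.0075 -0.0003] F [-0.1 -0.4 -3.6] M [ 0.05 -0.14 -0.01] w 0.029862278012795434 t 7.45
```

View pics/c6.png

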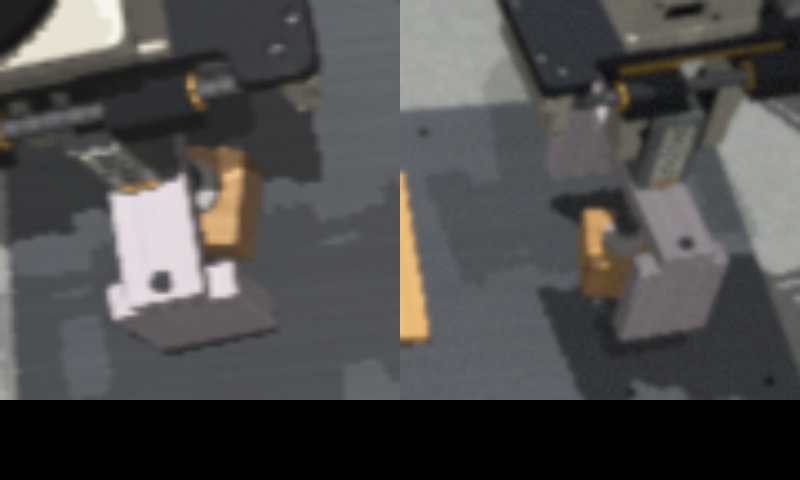

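Both views show the foot disc at block-top height, within about 2 mm of the block's centre. Lowering further now.

```bash
python3 -m jog '[[-2,-2,-2,-0.005,0.007,0],[0,0,-5,0,0,0],[0,0,-5,0,0,0],[0,0,-5,0,0,0],[0,0,-4,0,0,0]]' && python3 -c "
from h import *
delta([.5295,.2675,.112],1.78)"
```

```text
t: 8.1
eef_pos: [0.5312, 0.2677, 0.1194]
ee_rot: [3.14, -0.001, 1.78]
force: [0.1, -0.4, -2.7]
width: 0.0295
d mm [-1.7 -0.2 -7.4] rv [-0.0013  0.0013 -0.0005] F [ 0.1 -0.4 -2.7] M [0.1  0.03 0.08] w 0.029530339720484158 t 8.1
```

```bash
python3 -m jog '[[-1,0,-3,0,0.001,0],[0,0,-3,0,0,0]]'; python3 -m jog '[[0,0,-2,0,0,0],[0,0,-2,0,0,0]]';python3 -c "
from h import *
delta([.5295,.2675,.112],1.78)"
```

```text
t: 8.3
eef_pos: [0.5305, 0.2678, 0.1128]
ee_rot: [3.141, -0.001, 1.781]
force: [-1.1, 0.2, -2.1]
width: 0.03
t: 8.5
eef_pos: [0.5304, 0.2677, 0.1126]
ee_rot: [3.139, -0.001, 1.782]
force: [-8.6, -1.6, 15.2]
width: 0.0298
d mm [-0.9 -0.2 -0.6] rv [-0.0011  0.0021 -0.0021] F [-8.6 -1.6 15.2] M [-0.63  3.   -0.09] w 0.029824526728553517 t 8.5
```

The legs are on the bed: +15 N at the height I expected. I'll ease off slightly and release.

```bash
python3 -m jog '[[0,0,0.5,0,0,0]]'; python3 -m jog '[[0,0,0,0,0,0],[0,0,0,0,0,0],[0,0,0,0,0,0],[0,0,0,0,0,0],[0,0,0,0,0,0]]' 1 ; python3 -m jog '[[0,0,10,0,0,0],[0,0,15,0,0,0],[0,0,25,0,0,0],[0,0,40,0,0,0],[0,0,45,0,0,0],[0,-40,20,0,0,0],[0,-45,0,0,0,0],[0,-45,0,0,0,0],[0,-45,0,0,0,0],[0,-45,0,0,0,0],[0,-30,0,0,0,0],[0,0,0,0,0,0]]'
python3 - <<'E'
from h import *
s=status.get_state();print(s['eef_pos'],s['force'],s['width'],s['t'])
t=eyes.grab_frame('top')[135:225,100:190]
s=eyes.grab_frame('scene')[200:320,400:520]
o=np.zeros((400,800,3),np.uint8);o[:,:400]=cv2.resize(t,(400,400),interpolation=2);o[:,400:]=cv2.resize(s,(400,400),interpolation=2);cv2.imwrite('pics/c7.png',o)
E
```

```text
t: 8.6
eef_pos: [0.5303, 0.2678, 0.1137]
ee_rot: [3.139, -0.001, 1.782]
force: [0.2, -0.1, -3.0]
width: 0.0296
t: 9.1
eef_pos: [0.5318, 0.2687, 0.1146]
ee_rot: [3.136, -0.002, 1.783]
force: [0.1, 0.4, 0.3]
width: 0.0641
t: 10.3
eef_pos: [0.5303, 0.0097, 0.2851]
ee_rot: [3.127, 0.0, 1.788]
force: [0.7, 0.4, 0.8]
width: 0.0877
[0.53025015 0.00966795 0.2850903 ] [0.66514099 0.36064486 0.77502669] 0.08772359990194102 10.3
```

View pics/c7.png

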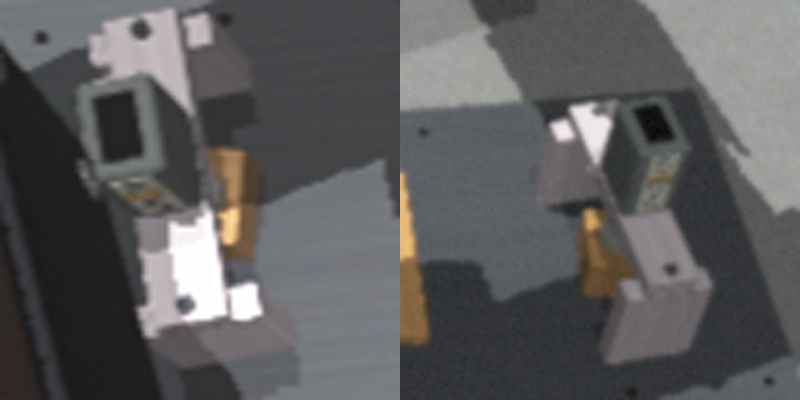

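Run:
```python
from h import *
T=lambda U,V:p2w('top',100+(U+.5)*90/400-.5,135+(V+.5)*90/400-.5,.088)
S=lambda U,V:p2w('scene',400+(U-400+.5)*.3-.5,200+(V+.5)*.3-.5,.088)
for f,a,b in((T,(142,28),(184,304)),(S,(600,110),(671,269))):
    p,q=f(*a),f(*b);print((p+q)/2,np.linalg.norm(p-q))
print('block top cam [.5251 .2656], scene',p2w('scene',466.4,271.6,.042))
```

```text
[0.5251  0.26385 0.088  ] 0.11585046396109076
[0.52165 0.2669  0.088  ] 0.11588550383891856
block top cam [.5251 .2656], scene [0.5243 0.2686 0.042 ]
```

```bash
python3 -c "
from station import workorder
print(workorder.job_done())"
```

```text
the job is handed in; nothing more can be done
None
```

The larger gauge now stands released on the bed over the block, and I handed the job in at about 10.4 s of the 40 s allowed. The hand-in gave no verdict.

- **Position:** in the last pictures the foot is about 2 mm from the block's centre in the top camera and about 3 mm in the scene camera. The limit is 15 mm.
- **Block and uprightness:** the block's visible edges look unmoved, and the gauge looks upright.
- **Set-down:** the legs met the bed at the expected height. The wrist force briefly reached about 15 N upward, and I eased off before opening the gripper.
- **After release:** the gripper is clear, with no contact force showing.

I did not read the 30 mm off the scale. That height is inferred from the legs standing on the bed with the foot centred over the block.

Two measurements disagreed, both within the margin. The cameras differed by up to 5 mm on absolute positions (top against wrist for the gauge, top against scene for the block). The tool also drifted a few mm during rows meant to hold still, so the grip ended up about 6 mm off the housing's middle; I allowed for that when placing.

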